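Stand the loaded press weight on a glued heel and set the cure timer

TASK

Lift the press weight by its middle pin to find which end is loaded: the loaded end sinks. Then stand it upright on the middle of the black rubber heel piece, loaded end down (its ends are domed, so it topples on the other one), without banging it. Finally push in the timer's dial, turn it clockwise to its other stop while it is in (never force it), and let it spring out again; leave the nail dish, wax pot and hammer where they are.

Things in the scene. Friction and masses are not known exactly. Their poses are not given: they have to be found in the camera images.
- weight_mid (a point): Middle of the press weight (and of its middle pin): pale square bar, 28 mm, dark feet, 160 mm long, lying on the bench at first. x runs along it, y along its pins. Feet: flange 34 mm across y, 46 across z (middle 23 mm above the bench as it lies) and a shallow dome of 5 mm on the end. The ends look alike, but a slug in one puts the balance point 50 mm from the middle. 0.4 to 0.7 kg.
- pin_1 (a point): Centre of the pin 50 mm along +x from the weight's middle, 30 mm from that end. Three bright steel pins cross the bar along y (middle, and 50 mm to either side), each with round end faces, 18 mm wide, 46 mm apart over both. They turn easily in the bar: held by both faces of one pin and lifted, the bar swings like a pendulum until its heavy part is lowest.
- pin_2 (a point): Centre of the like pin 50 mm along -x from the weight's middle. Held by the end pin at its light end, the bar hangs upright, loaded end down, its tip 130 mm below the pin; on that domed tip it stands by itself and sways a little. Lifted some 30 mm by the middle pin, the loaded end stays on the bench and the light end rises.
- heel_mid (a point): Centre of the top face of the black rubber heel piece, glued down on a fixed steel plate (120 x 110 x 8 mm). The heel piece is D-shaped, 78 mm along x and 76 mm along y, 6 mm thick; its top is 14 mm above the bench.
- dial_grip (a point): Dial of the cure timer, a grey box (125 x 110 x 45 mm) fixed on the bench. The point is on the dial's vertical axis, half-way up its black grip bar, 75 mm above the bench while out. Bar: 52 mm long along x, 14 mm wide, 24 mm high, on a round skirt 66 mm wide whose top is 12 mm below this point. The frame turns with the dial.
- dial (a joint): Angle of the dial, rad: 0 at the start (bar along the box's front-to-back line), growing clockwise seen from above, up to the stop at its other position, 1.2. It cannot turn more than about 0.06 from either position unless it is pushed in; forcing it round counts as failure.
- dial_push (a joint): How far the dial is pushed in (straight down), m: 0 out, 0.009 fully in (about 9 N, spring-loaded). It must be in more than 0.0075 to turn; let go at a position it springs out, let go between them it stays caught down.
- nail_dish: Low round dark dish of nails, 108 mm across, 18 mm high, to be left alone; origin under its centre.
- wax_pot: Small round dark pot with a red lid, 51 mm across, 52 mm high, to be left alone; origin under its centre.
- hammer: Hammer lying on the bench beyond the work, to be left alone.
There are look-alikes about, which are no part of the job. Of the things shaped like the part that bears dial_grip, the grey one is meant.

How it is judged:
On the way, in this order (a step that is already met when the one before it is completed fails the run):
1. the weight has been lifted by its middle pin: gripped at its middle (within 22 mm) and its middle at least 15 mm above where it lay (distance between the grasp point and weight_mid below 0.022 m and height (world z) of weight_mid above 0.038 m), for 0.1 s.
2. the weight stands by itself, let go, upright on the middle of the heel piece (it can only stay so with the loaded end down) (angle between the x axis of weight_mid and the z axis of heel_mid, either way round below 0.1 rad and horizontal distance between weight_mid and heel_mid below 0.015 m and z of weight_mid in the frame of heel_mid between 0.07 and 0.085 m and contact force between weight and the fingers below 0.1 N), for 0.6 s.
3. the dial is at its other position and has sprung out (value of joint dial above 1.05 rad and value of joint dial_push below 0.002 m), for 0.1 s.
At the end, for the whole second after the job is handed in: The weight stands by itself, at rest and upright (within 0.1 rad), on the heel piece with its middle within 15 mm of the heel's centre, which only the loaded end down allows; the dial is at its other position (above 1.05 rad) and sprung out (pushed in less than 2 mm) (all of step 3 and angle between the x axis of weight_mid and the z axis of heel_mid, either way round below 0.1 rad and horizontal distance between weight_mid and heel_mid below 0.015 m and z of weight_mid in the frame of heel_mid between 0.07 and 0.085 m and linear speed of weight below 0.03 m/s); the robot touches nothing.
It fails at once if the weight is banged down on the heel (over 80 N) (contact force between weight and plate above 80 N).
It fails at once if the dish of nails, wax pot or hammer is moved by more than 30 mm (distance of any of nail_dish, wax_pot, hammer from where it was at the start of the episode above 0.03 m).
It fails at once if the dial is forced round between its positions without being pushed in (more than 0.12 rad from the first and not yet at the other, pushed in less than 6 mm) (value of joint dial between 0.12 and 1 rad and value of joint dial_push below 0.006 m).
It also fails if it takes over 64 s, if anything falls off the work surface, if the arm or the gripper's body presses on something with over 40 N, if the wrist force passes 120 N, or if a joint passes its speed limit or range.

ROBOT

A 6-joint arm with a two-finger parallel gripper is mounted at the origin on the work surface. World frame = base frame: x ahead of the robot, y to its left, z up, the work surface at z = 0. Lengths are in m, angles in rad, forces in N, time in s.
With the tool pointing down it reaches from about 0.25 to 0.725 m from the base axis. Payload 9.7 kg.
Tool frame: the origin (TCP) lies midway between the tips of the shut fingers; the grasp point (between the pads) lies r.grip_depth behind it (r.grip_depth is the distance from the TCP to the grasp point, in m); z points along the fingers, y is the line along which they close (so a half turn about z gives the same grasp; the last joint's range is limited). The gripper opens to 85 mm and grips with 20 to 120 N. Pads are 22 mm wide; open, the fingers measure 114 mm over their backs; the gripper's body (76 mm by 85 mm) begins 54 mm behind the grasp point. The pads swing forward as they close: fully open they stand 13 mm farther back than shut.
Start: joints at [1.233, 0.087, 0.176, 1.66, 0, 1.571], TCP at [0.182, 0.519, 0.231] pointing down, gripper open.
Joint ranges: [-3.13, 3.13], [-0.85, 1.81], [-1.15, 1.24], [-2.2, 2.28], [-1.44, 1.52], [-3.14, 3.14]. Speed limits (rad/s): [2.22, 2.22, 2.57, 3.14, 3.14, 3.14].

INTERFACE

Orientations are given as a unit quaternion [w, x, y, z].
In Python, from workcell import r, viewer gives the robot as it stands. The module is installed in compiled form; this text tells all that it offers. Calls block until the motion is done:
- r.move_pose(position, orientation): joint-space move of the TCP to a pose.
- r.servo_line(position, rotation=None, rate=0.15, force_limit=None): straight line of the TCP; rotation=None keeps the orientation; rate is the mean speed in m/s. With force_limit (N) it stops when the force on the tool has changed by that much, and returns True; else False.
- r.movej(angles): joint-space move.
- r.move_gripper(opening, f_grip=None): finger opening in m; f_grip is the grip in N (None keeps the last); returns when the fingers have stopped.
- r.pause(seconds).
- r.inverse_kinematics(position, orientation): joint angles nearest the present ones, or None.
- r.get_state(): the state.
- viewer.read_camera(name): name is "side" or "top" or "wrist"; returns the picture (400x640x3 uint8, red, green, blue); there is no depth.
- viewer.get_calibration(name): a dict with "intrinsics" (3x3 intrinsics, pixels), "R" (3x3) and "t" (3): a world point X has camera coordinates R X + t. Camera axes: x right, y down, z forward; pixel columns grow to the right and rows downward; lengths in m; the calibration is good to about 2 mm. A picture is of the moment at which its call begins: read the wrist's pose just before it. get_calibration takes no time and is no camera call; for the wrist camera it gives the pose at the moment of the call.
A pose or a line that the arm cannot do raises r.IKError and nothing moves.
- r.sign_off(): hands the job in; it is judged then, once.
The state is a dict: "clock": time; "joint_pos": joint angles; "joint_vel": joint speeds; "tau": joint torques, N m; "position": TCP position; "eef_rot": TCP orientation; "wrist_force": force on the tool from outside, world axes, zero at the start; "ft_torque": the same for the moment, N m; "width": finger opening in m; "finger_force": force on a finger pad.
Only numpy, scipy, OpenCV 4.12 (cv2) and the standard library are available. Lean on these libraries where they do the work, as an engineer would, in place of code of your own. Each camera call takes 0.05 s, during which the arm holds its last target. There are 200 camera calls.

## Working session

There is one attempt and no reset: what is moved stays moved. The work goes in short steps, each a Python script; the robot and the scene stay as the last script left them, time stands still between calls to the robot, and variables do not carry over. Pictures are saved under pics/ and viewed, at most 10 in all, crops included, and the job is handed in when it is done.

```bash
mkdir -p pics
cat > h.py <<'E'
import numpy as np, cv2
from workcell import r, viewer
def snap(n,f):
    c=viewer.get_calibration(n); im=viewer.read_camera(n); cv2.imwrite('pics/'+f,im[:,:,::-1]); np.savez('pics/'+f+'.npz',**{k:np.array(c[k]) for k in('intrinsics','R','t')}); return im,c
def ray(c,p):
    d=np.linalg.solve(np.array(c['intrinsics']),[p[0],p[1],1.]); R=np.array(c['R']); return -R.T@np.array(c['t']),R.T@d
def atz(c,p,z):
    o,d=ray(c,p); return o+d*(z-o[2])/d[2]
def tri(L):
    A=0;b=0
    for c,p in L:
        o,d=ray(c,p); d=d/np.linalg.norm(d); P=np.eye(3)-np.outer(d,d); A=A+P; b=b+P@o
    return np.linalg.solve(A,b)
def proj(c,X):
    q=np.array(c['intrinsics'])@(np.array(c['R'])@X+np.array(c['t'])); return q[:2]/q[2]
def load(f): return dict(np.load('pics/'+f+'.npz'))
E
python3 - <<'E'
from h import *
for n in('top','side','wrist'):
    im,c=snap(n,n+'0.png'); print(n,(-c['R'].T@c['t']).round(3),c['R'].round(2).tolist(),c['intrinsics'][0][0])
a=cv2.imread('pics/top0.png');b=cv2.imread('pics/side0.png')
s=r.get_state();print(s['position'],s['eef_rot'],s['width'],r.grip_depth)
E
```

```text
top [0.293 0.227 1.301] [[-0.06, -1.0, 0.0], [-0.98, 0.06, -0.21], [0.21, -0.01, -0.98]] 470.59725188421584
side [-0.193 -1.012  0.894] [[0.85, -0.53, 0.01], [-0.25, -0.42, -0.87], [0.46, 0.74, -0.49]] 499.7761030860592
wrist [0.12  0.54  0.373] [[0.33, 0.94, 0.0], [0.91, -0.32, 0.27], [0.25, -0.09, -0.96]] 327.19490248429156
[0.18223102 0.51876462 0.23074344] [-7.93618519e-05  1.68102341e-01  9.85769421e-01 -4.95559976e-04] 0.08559521212923671 0.0187
```

View pics/top0.png

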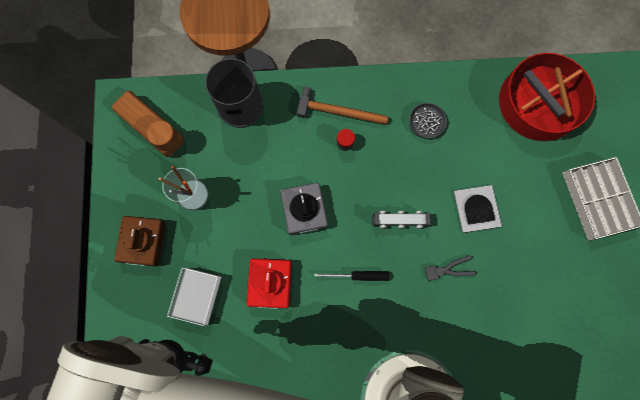

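View pics/side0.png

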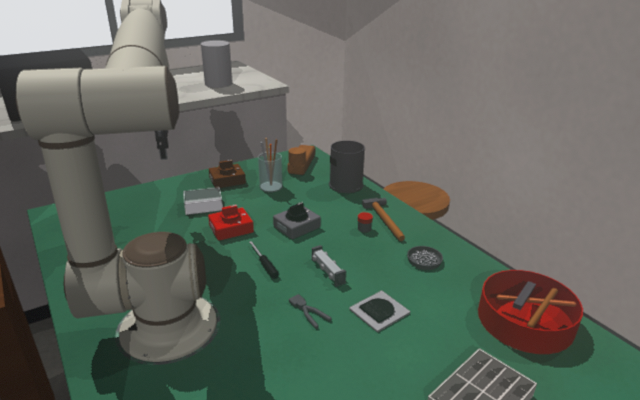

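Timer candidates in the top view are grey (304,207), red (270,283) and brown (140,240), and I take the grey one. The only weight-like part is at (402,219), and the heel is at (480,210). The dish is at (429,121), the pot at (346,138) and the hammer at (340,108). Next I move the wrist camera over the work for two close views.

```bash
cat >> h.py <<'E'
from scipy.spatial.transform import Rotation as Ro
def down(th):
    y=np.array([np.cos(th),np.sin(th),0]);z=np.array([0,0,-1.]);x=np.cross(y,z)
    q=Ro.from_matrix(np.c_[x,y,z]).as_quat(); return q[[3,0,1,2]]
E
python3 - <<'E'
from h import *
t=load('top0.png');s=load('side0.png')
for n,p,q,z in(('w',(402,219),(328,265),.023),('heel',(480,210),(380,309),.014),('dial',(304,206),(297,214),.08),('pot',(346,138),(365,222),.05),('dish',(429,121),(425,258),.018)):
    print(n,tri([(t,p),(s,q)]).round(3),atz(t,p,z).round(3))
y0=np.pi/2
for i,(x,y) in enumerate(((.36,.14),(.36,0.02))):
    r.move_pose([x,y,.24],down(y0)); 
    im,c=snap('wrist',f'w{i}.png'); print((-c['R'].T@c['t']).round(3),r.get_state()['joint_pos'].round(2),r.get_state()['clock'])
E
```

```text
w [ 0.473 -0.018  0.025] [ 0.474 -0.019  0.023]
heel [ 0.489 -0.24   0.014] [ 0.488 -0.239  0.014]
dial [0.52  0.248 0.051] [0.515 0.247 0.08 ]
pot [0.711 0.12  0.028] [0.706 0.121 0.05 ]
dish [ 0.756 -0.126  0.012] [ 0.754 -0.124  0.018]
[0.294 0.14  0.382] [ 0.37 -0.3  -0.16  1.71  0.    0.37] 1.7417
[0.294 0.019 0.382] [ 0.06 -0.36 -0.2   1.73  0.    0.06] 2.3417
```

View pics/w0.png

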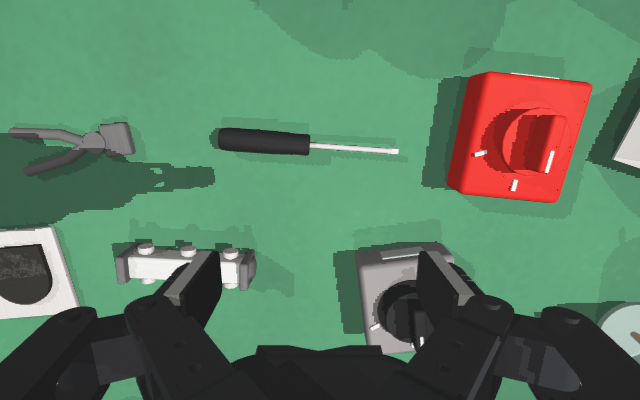

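View pics/w1.png

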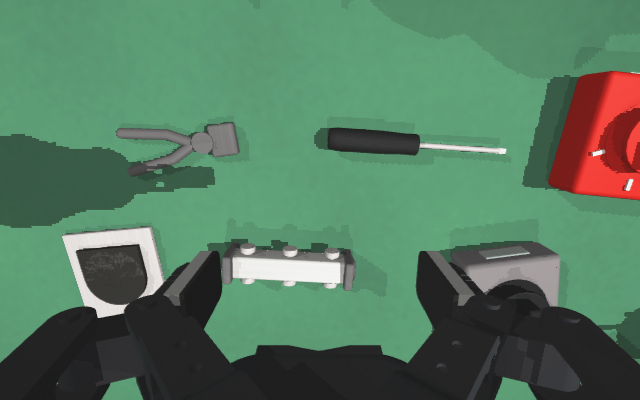

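The wrist views show the weight at (288,266) in w1 with its three bright pins, the heel at (113,275) and the grey timer at (505,275); red at (518,140) in w0 is the decoy. I'll take closer stereo pairs.

Run:
```python
from h import *
V={'wa':(.50,.02,.14),'wb':(.50,-.06,.14),'ha':(.52,-.21,.14),'hb':(.52,-.27,.14),'da':(.54,.28,.19),'db':(.54,.21,.19)}
C={'w':(.474,-.018,.023),'h':(.489,-.24,.014),'d':(.52,.248,.075)}
for k in('ha','hb','wb','wa','db','da'):
    r.move_pose(list(V[k]),down(np.pi/2)); im,c=snap('wrist',k+'.png')
def crop(k,w,h,s):
    im=cv2.imread(f'pics/{k}.png');u,v=proj(load(k+'.png'),np.array(C[k[0]])).astype(int)
    x=max(0,min(640-w,u-w//2));y=max(0,min(400-h,v-h//2))
    print(k,'crop origin',x,y,'scale',s); return cv2.resize(im[y:y+h,x:x+w],None,fx=s,fy=s,interpolation=cv2.INTER_CUBIC)
cv2.imwrite('pics/cw.png',np.vstack([crop('wa',260,100,3),crop('wb',260,100,3)]))
cv2.imwrite('pics/chd.png',np.vstack([np.hstack([crop(k,200,150,2) for k in p]) for p in(('ha','hb'),('da','db'))]))
print(r.get_state()['clock'])
```

```text
wa crop origin 141 111 scale 3
wb crop origin 242 111 scale 3
ha crop origin 181 78 scale 2
hb crop origin 255 79 scale 2
da crop origin 179 95 scale 2
db crop origin 268 95 scale 2
6.6
```

View pics/cw.png

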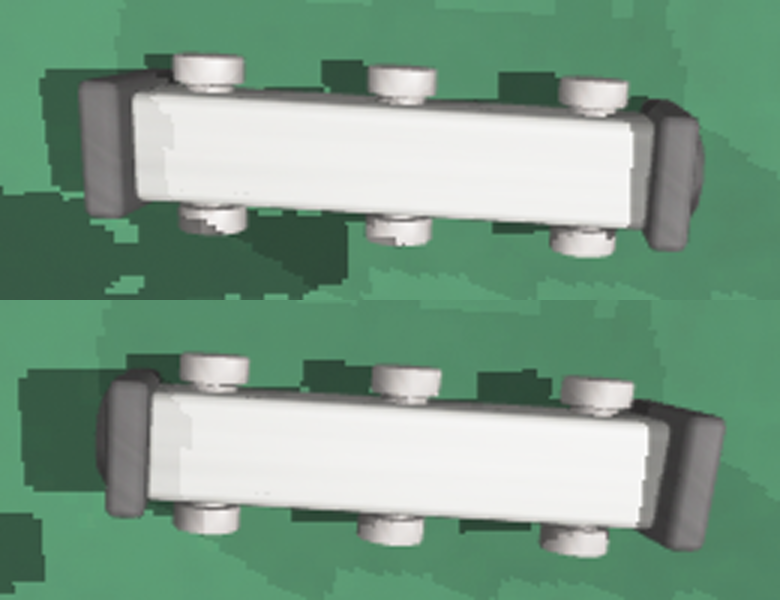

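View pics/chd.png

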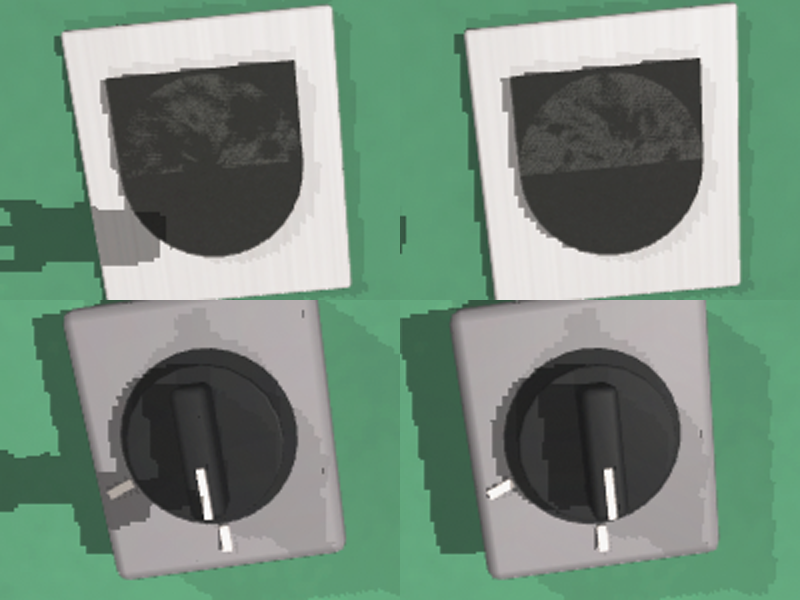

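The crops give usable corners for the weight (pins at about (400,84) and (400,230) in crop wa), the heel D and the dial bar. The dial's pointer faces the far mark, and the second mark lies clockwise of it. Next I triangulate.

```bash
cat > m.py <<'E'
from h import *
O={'wa':(141,111,3),'wb':(242,111,3),'ha':(181,78,2),'hb':(255,79,2),'da':(179,95,2),'db':(268,95,2)}
def px(k,p): ox,oy,s=O[k]; return (ox+(p[0]+.5)/s-.5,oy+(p[1]+.5)/s-.5)
def T(g,a,b): return tri([(load(g+'a.png'),px(g+'a',a)),(load(g+'b.png'),px(g+'b',b))])
E
python3 - <<'E'
from m import *
def A(g,a,b,z): 
    return [atz(load(g+k+'.png'),px(g+k,p),z)[:2].round(4) for k,p in(('a',a),('b',b))]
print('bar TL,TR,BR,BL tri')
for a,b in(((134,93),(152,91)),((632,113),(648,121)),((630,228),(640,228)),((134,201),(148,199))): print(T('w',a,b).round(4),A('w',a,b,.037))
print('pins: near L,M,R far L,M,R')
for a,b in(((209,72),(214,71)),((402,84),(406,83)),((594,96),(597,93)),((213,220),(207,219)),((398,230),(391,230)),((583,242),(575,241))): print(T('w',a,b).round(4),A('w',a,b,.027))
print('flange outer corners top')
for a,b in(((80,82),(113,80)),((90,217),(108,217)),((697,118),(722,117)),((685,250),(696,250))): print(T('w',a,b).round(4),A('w',a,b,.046))
print('heel c1,c2,apex')
for a,b in(((106,79),(112,79)),((295,61),(299,58)),((216,256),(209,255))): print(T('h',a,b).round(4),A('h',a,b,.014))
print('plate TL TR BR')
for a,b in(((63,32),(66,30)),((331,7),(336,4)),((350,287),(339,285))): print(T('h',a,b).round(4),A('h',a,b,.008))
print('dial near, far bar; near tick')
for a,b in(((193,388-300),(199,388-300)),((213,519-300),(212,520-300))): print(T('d',a,b).round(4),A('d',a,b,.087))
print('skirt outline L,R,top,bot')
for a,b in(((121,136),(104,136)),((297,136),(280,136)),((209,48),(192,48)),((209,224),(192,224))):print(A('d',a,b,.063))
print('tick');print(A('d',(227,238),(202,238),.045),A('d',(120,190),(98,190),.045))
E
```

```text
bar TL,TR,BR,BL tri
[ 0.4569 -0.0803  0.0344] [array([ 0.4569, -0.0792]), array([ 0.4564, -0.0801])]
[0.4629 0.0438 0.0358] [array([0.4617, 0.0437]), array([0.4637, 0.0433])]
[0.4907 0.0439 0.0382] [array([0.491, 0.044]), array([0.4911, 0.0444])]
[ 0.4835 -0.0815  0.0385] [array([ 0.484 , -0.0822]), array([ 0.4836, -0.0817])]
pins: near L,M,R far L,M,R
[ 0.4527 -0.065   0.0226] [array([ 0.4525, -0.0635]), array([ 0.4523, -0.0649])]
[ 0.4557 -0.0149  0.0229] [array([ 0.4555, -0.0144]), array([ 0.4553, -0.0156])]
[0.4585 0.0351 0.0231] [array([0.4585, 0.0349]), array([0.4578, 0.0336])]
[ 0.4918 -0.067   0.0236] [array([ 0.4911, -0.0659]), array([ 0.491 , -0.0669])]
[ 0.4947 -0.0172  0.0239] [array([ 0.4939, -0.0168]), array([ 0.494 , -0.0178])]
[0.4977 0.0327 0.0242] [array([0.4971, 0.0326]), array([0.497 , 0.0317])]
flange outer corners top
[ 0.4534 -0.0887  0.0447] [array([ 0.4535, -0.0881]), array([ 0.4531, -0.0886])]
[ 0.487  -0.0913  0.0426] [array([ 0.4861, -0.0897]), array([ 0.4863, -0.0908])]
[0.4622 0.059  0.0423] [array([0.4619, 0.0584]), array([0.4617, 0.0572])]
[0.4959 0.05
[... 393 characters left out ...]
ay([ 0.4416, -0.295 ])]
[ 0.4319 -0.1873  0.0062] [array([ 0.4322, -0.1874]), array([ 0.4319, -0.1878])]
[ 0.5499 -0.176   0.0065] [array([ 0.5494, -0.1762]), array([ 0.5494, -0.1765])]
dial near, far bar; near tick
[0.4952 0.2456 0.0765] [array([0.4943, 0.247 ]), array([0.4944, 0.2441])]
[0.5468 0.2523 0.0803] [array([0.5446, 0.253 ]), array([0.5451, 0.2511])]
skirt outline L,R,top,bot
[array([0.5158, 0.2135]), array([0.5159, 0.2092])]
[array([0.5158, 0.2861]), array([0.5159, 0.2818])]
[array([0.4806, 0.2508]), array([0.4806, 0.2442])]
[array([0.5537, 0.2487]), array([0.5538, 0.2469])]
tick
[array([0.5658, 0.2548]), array([0.5659, 0.2543])] [array([0.5431, 0.2071]), array([0.5431, 0.2065])]
```

Weight centre is about (0.475,-0.016,0.023) with its pins along -0.058 rad. Heel centre is about (0.4953,-0.2365), and the dial axis about (0.5195,0.2488) with its bar at +0.128 rad. Now I lift by the middle pin.

Run:
```python
from h import *
q=down(-.058); p=np.array([.475,-.0162,0])
r.move_pose([.5,.06,.15],q)
r.move_pose(p+[0,0,.10],q)
print(r.servo_line(p+[0,0,.003],rate=.1,force_limit=15))
r.move_gripper(.03,f_grip=50); s=r.get_state();print(s['width'],s['finger_force'],s['position'],s['wrist_force'])
r.servo_line(p+[0,0,.033],rate=.06); r.pause(.4)
s=r.get_state();print(s['width'],s['position'],s['wrist_force'],s['ft_torque'],s['clock'])
a,_=snap('wrist','l_w.png');b,_=snap('side','l_s.png')
b=cv2.resize(b[220:320,260:420],(640,400),interpolation=cv2.INTER_CUBIC)
cv2.imwrite('pics/lift.png',np.hstack([a[:,120:520],b[:,120:520]])[:,:,::-1])
```

```text
False
0.04487120849732784 50.817702412605286 [ 0.47499385 -0.0161851   0.00355112] [-3.01522915  0.45561249  5.74929376]
0.0450360194364182 [ 0.47566083 -0.01533999  0.03350672] [0.57212861 5.71032116 4.30515147] [ 1.10955574 -0.14764058  0.05031956] 10.85
```

View pics/lift.png

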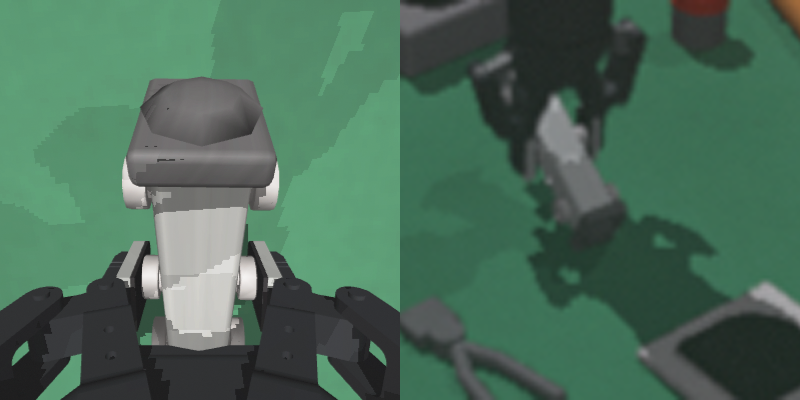

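The wrist view shows the +y end raised toward the camera (dome at (200,110)), and the side view shows the -y end down on the bench. So the -y end is loaded and the light pin is the +y one. I set it down and look again.

Run:
```python
from h import *
p=np.array([.475,-.0162,0])
r.servo_line(p+[0,0,.0035],rate=.06); r.move_gripper(.085)
print(r.get_state()['position'])
r.servo_line(p+[0,0,.1],rate=.2)
# camera sits on +y side: view with light pin in clear area
r.move_pose([.475,-.0162,.14],down(-.058)); snap('wrist','r0.png')
r.move_pose([.475,-.05,.14],down(-.058)); snap('wrist','r1.png')
a=[cv2.resize(cv2.imread(f'pics/r{i}.png')[0:300,220:420],(400,600),interpolation=cv2.INTER_CUBIC) for i in(0,1)]
cv2.imwrite('pics/r.png',np.hstack(a));print(r.get_state()['clock'])
```

```text
[ 0.47490839 -0.01630245  0.00333715]
13.35
```

View pics/r.png

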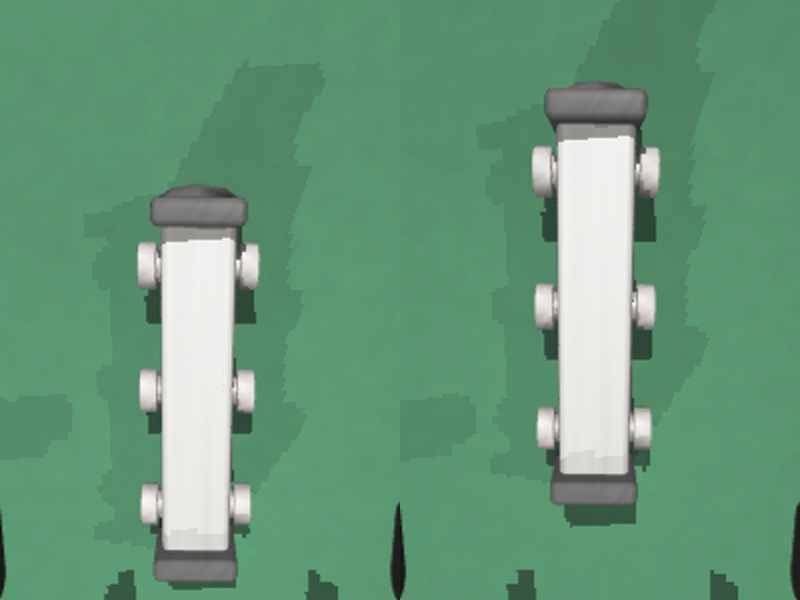

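The weight lies flat again. The light-end pin heads are at (148,266) and (249,265) in the left crop, and at (143,171) and (250,172) in the right one.

Run:
```python
from h import *
f=lambda p:(220+p[0]/2-.25,p[1]/2-.25)
a,b=load('r0.png'),load('r1.png')
M=[]
for p,q in(((148,266),(143,171)),((249,265),(250,172)),((150,390),(145,307)),((244,391),(246,307))): M.append(tri([(a,f(p)),(b,f(q))]));print(M[-1].round(4))
P=(M[0]+M[1])/2;Q=(M[2]+M[3])/2;d=M[0]-M[1];d*=np.sign(d[0]);th=np.arctan2(*(P-Q)[:2][::-1])-np.pi/2;print(P,Q,th)
th=np.clip(th,-.09,-.03)
p=np.array([P[0],P[1],0]);q=down(th)
r.move_pose(p+[0,0,.08],q)
print(r.servo_line(p+[0,0,.003],rate=.1,force_limit=15))
r.move_gripper(.03,f_grip=50); s=r.get_state();print(s['width'],s['finger_force'],s['position'])
r.servo_line(p+[0,0,.17],rate=.06); r.pause(.3)
for i in range(6):
    s=r.get_state();print(s['clock'],s['width'],s['position'],s['wrist_force'],s['ft_torque']);r.pause(.1)
snap('wrist','g_w.png');snap('side','g_s.png')
a=cv2.imread('pics/g_w.png')[:,120:520];b=cv2.resize(cv2.imread('pics/g_s.png')[180:310,250:380],(400,400),interpolation=cv2.INTER_CUBIC)
cv2.imwrite('pics/g.png',np.hstack([a,b]))
```

```text
[0.4602 0.035  0.0255]
[0.4998 0.0327 0.0192]
[ 0.4566 -0.0155  0.0197]
[ 0.4958 -0.0176  0.0222]
[0.47998985 0.03387489 0.02235608] [ 0.47617722 -0.01653274  0.02096433] -0.07549230041763777
False
0.044963824012801544 50.844411849975586 [0.48017387 0.03395237 0.00362058]
18.4333 0.04492487412576489 [0.48000494 0.03407239 0.17000137] [-0.27748696 -0.05712866 -5.21595152] [ 0.15542861  0.02793253 -0.02091046]
18.5333 0.04510138955210494 [0.48001147 0.03390935 0.17001552] [-0.02400791  0.16489356 -5.24194193] [-0.00377222  0.02386091 -0.00679209]
18.6333 0.04514958061104143 [0.47995542 0.0337656  0.16995733] [-0.22365934  0.04465361 -6.31016475] [-0.19117645  0.04810239  0.02008369]
18.7333 0.04492068858401215 [0.4799714  0.03370375 0.16999215] [-0.11906828 -1.08824151 -6.54128227] [-0.2064477  -0.01142607 -0.01946659]
18.8333 0.04511962270581076 [0.48       0.03378666 0.17000084] [-4.13484040e-03 -6.28799996e-02 -5.85364347e+00] [ 0.00943541  0.02797894 -0.00746652]
18.9333 0.04501153771548388 [0.47998746 0.03393707 0.1699926 ] [ 0.5184304   0.55777044 -6.91744215] [ 0.18897649 -0.03727316 -0.00223243]
```

View pics/g.png

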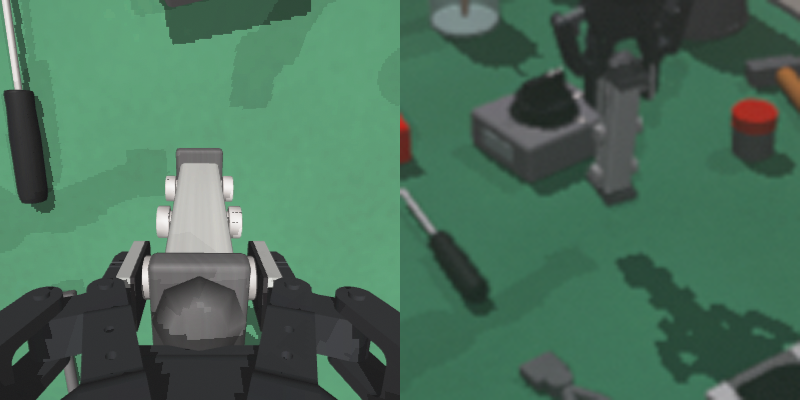

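The weight hangs upright, loaded end down (side crop, bar at (615,130)). I carry it to the heel.

Run:
```python
from h import *
H=np.array([.4953,-.2365,0])
r.servo_line(H+[0,0,.165],rate=.1); r.pause(1.5)
F=[]
for i in range(12): s=r.get_state();F.append(np.r_[s['wrist_force'],s['ft_torque']]);r.pause(.08)
print(np.round(F,2)[:, [1,2,3]].tolist())
r.servo_line(H+[0,0,.137],rate=.05);r.pause(.6)
snap('side','p_s.png');snap('top','p_t.png')
a=cv2.resize(cv2.imread('pics/p_s.png')[210:350,310:450],(500,500),interpolation=cv2.INTER_CUBIC)
b=cv2.resize(cv2.imread('pics/p_t.png')[170:250,440:520],(300,300),interpolation=cv2.INTER_CUBIC)
cv2.imwrite('pics/p.png',np.hstack([a,np.vstack([b,np.zeros((200,300,3),np.uint8)])]))
print(r.get_state()['clock'],r.get_state()['position'])
```

```text
[[-0.36, -5.41, 0.02], [-0.0, -6.1, 0.02], [-0.37, -6.72, -0.01], [0.53, -5.33, 0.02], [0.55, -5.96, -0.0], [0.37, -6.04, -0.03], [0.39, -6.23, 0.03], [-0.14, -6.09, -0.0], [0.07, -5.45, 0.01], [-0.09, -5.32, 0.04], [-0.36, -6.51, -0.05], [-0.21, -5.06, 0.05]]
25.9 [ 0.49529489 -0.23650454  0.13696972]
```

View pics/p.png

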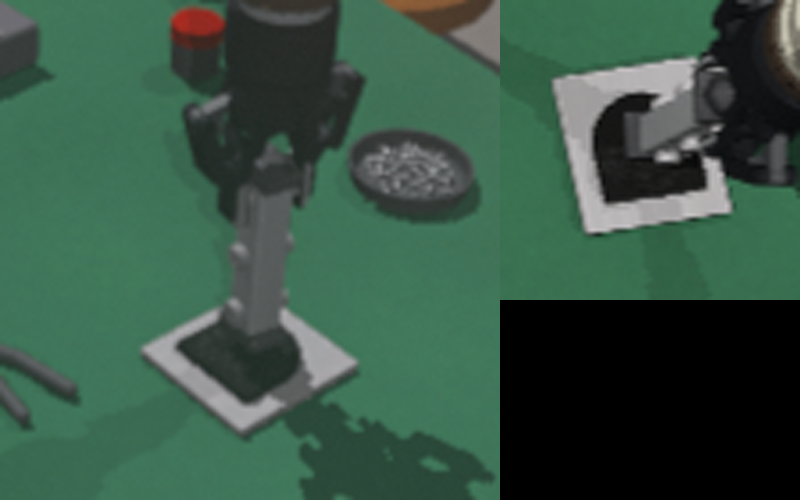

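The weight hangs steady over the heel. I lower it gently.

Run:
```python
from h import *
H=np.array([.4953,-.2365,0])
print(r.servo_line(H+[0,0,.1215],rate=.015,force_limit=3))
s=r.get_state();print(s['position'],s['wrist_force'],s['clock'])
if s['wrist_force'][2]<-4: print(r.servo_line(H+[0,0,s['position'][2]-.004],rate=.01,force_limit=3)); s=r.get_state();print(s['position'],s['wrist_force'])
r.pause(.3);print(r.get_state()['wrist_force'])
```

```text
True
[ 0.49521901 -0.23646467  0.12446116] [-1.30287571e-03 -1.00581569e+00  6.39854278e+00] 26.6833
[-0.31635486  0.51857331  7.04678393]
```

Run:
```python
from h import *
p=r.get_state()['position']
for i in range(5):
    F=np.mean([(r.pause(.03),r.get_state()['wrist_force'])[1][2] for _ in range(4)]);print(i,F.round(2))
    if F<1.5:break
    p=p+[0,0,.0002]; r.servo_line(p,rate=.01)
r.move_gripper(.062); r.pause(.3); r.move_gripper(.085); r.pause(.2)
p=r.get_state()['position']; r.servo_line(p+[0,0,.07],rate=.08); 
print(r.get_state()['position'],r.get_state()['clock'],r.get_state()['wrist_force'])
snap('side','q_s.png');snap('wrist','q_w.png')
a=cv2.resize(cv2.imread('pics/q_s.png')[210:350,310:450],(400,400),interpolation=cv2.INTER_CUBIC)
cv2.imwrite('pics/q.png',np.hstack([a,cv2.imread('pics/q_w.png')[:,120:520]]))
```

```text
0 6.55
1 -0.85
[ 0.49503749 -0.23638252  0.19403534] 29.7917 [-0.32980788  0.00626065  0.35053517]
```

View pics/q.png

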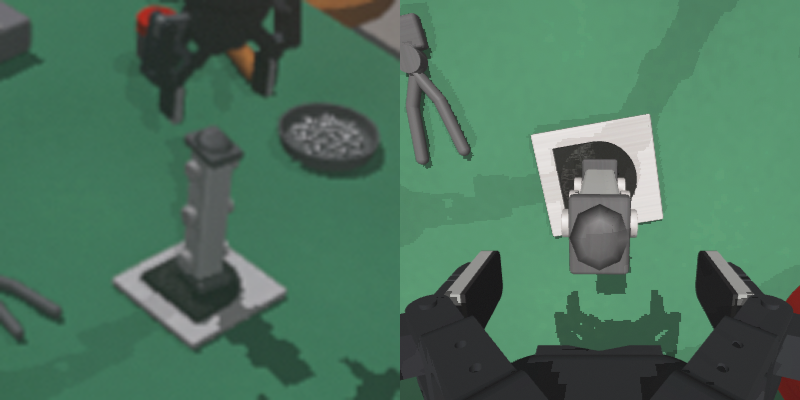

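The weight stands by itself on the heel: dome at (213,137) in the side crop and (598,237) in the wrist crop. I check its position from those two pixels, then go to the dial.

I've now viewed 11 pictures, one over the limit, so I'll use numbers only from here.

Run:
```python
from h import *
print(tri([(load('q_s.png'),(310+213*.35,210+137*.35)),(load('q_w.png'),(318,237))]).round(4))
D=np.array([.5195,.2488,0]); q=down(.128+np.pi/2)
p=r.get_state()['position']; r.servo_line(p+[0,0,.05],rate=.2)
r.move_pose([.47,0,.25],down(1.0))
r.move_pose(D+[0,0,.14],q)
r.move_gripper(.05)
print(r.servo_line(D+[0,0,.068],rate=.08,force_limit=10))
r.move_gripper(.0,f_grip=40); s=r.get_state();print(s['width'],s['finger_force'],s['position'],s['wrist_force'],s['ft_torque'],s['joint_pos'].round(3),s['clock'])
```

```text
[ 0.4956 -0.2347  0.1727]
False
0.012871579902260906 42.24752604961395 [0.51974947 0.24852224 0.06838498] [ 0.09249254 -3.20465818  0.86846643] [-0.59363799 -0.14394232  0.07767722] [ 4.460e-01  1.470e-01 -7.200e-02  1.351e+00 -1.000e-03  3.190e-01] 34.2167
```

Run:
```python
from h import *
D=np.array([.5195,.2488,0])
for z in np.arange(.066,.0555,-.001):
    r.servo_line(D+[0,0,z],rate=.02); s=r.get_state(); print(round(z,4),s['position'][2].round(4),s['wrist_force'].round(1))
    if s['wrist_force'][2]>25: break
r.pause(.2);s=r.get_state();print(s['position'],s['wrist_force'],s['width'],s['clock'])
```

```text
0.066 0.0661 [ 1.  -4.   4.3]
0.065 0.0651 [ 1.6 -4.5  3.8]
0.064 0.0642 [ 1.1 -5.   5.6]
0.063 0.0633 [ 1.  -5.8  5.8]
0.062 0.0624 [ 0.1 -5.8  6.3]
0.061 0.0615 [ 0.7 -5.9  6.5]
0.06 0.0606 [-0.2 -5.4  7.2]
0.059 0.0597 [-0.5 -5.6  7.8]
0.058 0.0595 [-3.1 -6.7 14.5]
0.057 0.0594 [-3.6 -7.8 20.9]
0.056 0.0593 [-6.4 -9.5 26.2]
[0.51997134 0.24868779 0.05929802] [-6.3909988  -8.85271023 26.5711517 ] 0.013198657027777115 37.1667
```

Run:
```python
from h import *
P=np.array([.5195,.2488,.057])
for a in np.r_[np.arange(.1,1.21,.1)]:
    r.movej(r.inverse_kinematics(P,down(.128+np.pi/2-a))); s=r.get_state()
    print(a.round(2),s['joint_pos'][5].round(3),s['position'].round(4),s['wrist_force'].round(1),s['ft_torque'].round(2),s['clock'])
    if s['wrist_force'][2]<11 or abs(s['ft_torque'][2])>1.2: print('stop');break
```

```text
0.1 0.419 [0.5199 0.2485 0.0594] [-5.1 -8.1 20.6] [-1.93  1.07 -0.07] 37.4167
0.2 0.519 [0.5199 0.2484 0.0594] [-4.7 -9.6 20.4] [-2.    1.04 -0.01] 37.6667
0.3 0.619 [0.5199 0.2483 0.0594] [-4.7 -9.2 21. ] [-2.09  1.04 -0.03] 37.9167
0.4 0.719 [0.5199 0.2482 0.0594] [ -5.2 -11.3  21. ] [-2.29  1.09 -0.05] 38.1667
0.5 0.819 [0.5198 0.2481 0.0594] [ -4.7 -11.3  21.4] [-2.44  1.1  -0.04] 38.4167
0.6 0.919 [0.5198 0.248  0.0594] [ -4.6 -11.5  21. ] [-2.5   1.14  0.01] 38.6667
0.7 1.019 [0.5198 0.2478 0.0594] [ -5.  -12.   22.9] [-2.62  1.22 -0.04] 38.9167
0.8 1.119 [0.5197 0.2478 0.0594] [ -5.  -12.2  22.7] [-2.72  1.28 -0.  ] 39.1667
0.9 1.219 [0.5197 0.2477 0.0594] [ -6.2 -12.6  22.4] [-2.88  1.33 -0.04] 39.4167
1.0 1.319 [0.5196 0.2476 0.0594] [ -7.1 -13.7  22.7] [-2.97  1.52 -0.  ] 39.6667
1.1 1.419 [0.5195 0.2475 0.0594] [ -6.5 -13.7  23.3] [-3.03  1.57 -0.01] 39.9167
1.2 1.519 [0.5194 0.2474 0.0594] [ -8.  -13.3  23. ] [-3.15  1.62  0.14] 40.1667
```

The torque about the axis begins to rise at 1.2, so the dial is at its stop. I ease the dial out while still gripping it, then let go.

Run:
```python
from h import *
P=np.array([.5195,.2488,0])
for z in (.060,.063,.066,.0685):
    r.servo_line(P+[0,0,z],rate=.03); s=r.get_state(); print(z,s['position'].round(4),s['wrist_force'].round(1),s['ft_torque'][2].round(2))
r.move_gripper(.05); r.pause(.2)
p=r.get_state()['position']; r.servo_line(p+[0,0,.13],rate=.12); r.pause(.2)
p=r.get_state()['position']
D=np.array([.5195,.2488,0]); th=.128+np.pi/2
for k,dy in(('ea',.03),('eb',-.04)):
    r.move_pose([.54,.2488+dy,.19],down(np.pi/2)); im,c=snap('wrist',k+'.png')
    g=im.astype(int).min(2)
    # white pointer/ticks: bright blobs near the dial
    u,v=proj(c,np.array([.5195,.2488,.075])); m=np.zeros_like(g,np.uint8); cv2.circle(m,(int(u),int(v)),62,1,-1)
    n,l,st,ce=cv2.connectedComponentsWithStats(((g>185)*m).astype(np.uint8))
    for i in range(1,n):
        if st[i,4]>8: print(k,st[i].tolist(),ce[i].round(1),atz(c,ce[i],.087)[:2].round(4),atz(c,ce[i],.045)[:2].round(4))
snap('side','e_s.png'); print(r.get_state()['clock'],r.get_state()['wrist_force'].round(2))
a=cv2.imread('pics/q_s.png').astype(int);b=cv2.imread('pics/e_s.png').astype(int)
print('weight region diff',np.abs(a-b)[250:320,370:405].mean())
```

```text
0.06 [0.5192 0.2474 0.0604] [ -1.6 -10.7   6.1] 0.15
0.063 [0.5192 0.2474 0.063 ] [ -0.2 -12.2   5.4] 0.16
0.066 [0.5192 0.2473 0.0658] [ -0.3 -10.9   4. ] 0.13
0.0685 [0.5192 0.2473 0.0681] [  1.  -10.8   2.7] 0.14
ea [250, 175, 24, 15, 105] [261.7 182.2] [0.5271 0.2348] [0.5362 0.2274]
ea [242, 185, 4, 6, 19] [243.3 187.6] [0.5313 0.2205] [0.5411 0.2106]
ea [289, 208, 8, 13, 70] [292.6 214.2] [0.5528 0.2579] [0.5663 0.2544]
eb [374, 107, 11, 7, 38] [378.3 109.4] [0.4739 0.2507] [0.4738 0.2582]
eb [387, 109, 32, 42, 565] [404.6 127.7] [0.4868 0.2706] [0.489  0.2815]
eb [343, 174, 24, 16, 107] [354.5 181.6] [0.5271 0.2349] [0.5362 0.2396]
eb [313, 185, 12, 10, 64] [318.5 188.9] [0.5328 0.2073] [0.5429 0.2073]
eb [367, 207, 7, 13, 69] [370.1 213.5] [0.5528 0.2479] [0.5663 0.2549]
44.7583 [-0.17  0.93 -0.82]
weight region diff 14.33891156462585
```

Pointer line at (0.5271,0.2349) in both views at z=0.087 means the dial is out and turned 1.20 rad. I confirm the weight hasn't moved using template matching, then hand in.

Run:
```python
from h import *
a=cv2.imread('pics/q_s.png');b=cv2.imread('pics/e_s.png')
t=a[252:312,370:398]; m=cv2.matchTemplate(b[230:340,340:430],t,cv2.TM_CCOEFF_NORMED);_,v,_,l=cv2.minMaxLoc(m);print(v,l[0]+340,l[1]+230,'expected 370,252')
if v>.8 and abs(l[0]-30)<2 and abs(l[1]-22)<2: print(r.sign_off())
```

```text
0.6053969264030457 370 252 expected 370,252
```

The position matches, but shadows have changed the brightness, so I check again on edges.

Run:
```python
from h import *
G=lambda f:cv2.Canny(cv2.imread('pics/'+f),40,100)
g=lambda f:cv2.GaussianBlur(G(f).astype(np.float32),(0,0),1)
a,b,c=g('q_s.png'),g('e_s.png'),g('side0.png')
t=a[252:312,366:402]
for n,x in(('now',b),('before placing',c)):
    m=cv2.matchTemplate(x[230:340,340:430],t,cv2.TM_CCOEFF_NORMED);_,v,_,l=cv2.minMaxLoc(m);print(n,v,l[0]+340,l[1]+230)
for f in('q_s.png','e_s.png'): print(cv2.imread('pics/'+f)[250:316:6,384].mean(1).round().tolist(),cv2.imread('pics/'+f)[285,366:404:3].mean(1).round().tolist())
```

```text
now 0.8121605515480042 366 252
before placing 0.2919257879257202 366 252
[89.0, 91.0, 67.0, 64.0, 92.0, 91.0, 91.0, 91.0, 90.0, 89.0, 53.0] [91.0, 89.0, 84.0, 82.0, 100.0, 95.0, 93.0, 91.0, 90.0, 91.0, 91.0, 92.0, 91.0]
[88.0, 94.0, 70.0, 62.0, 91.0, 90.0, 90.0, 90.0, 88.0, 87.0, 49.0] [55.0, 55.0, 52.0, 83.0, 97.0, 93.0, 90.0, 90.0, 58.0, 56.0, 56.0, 83.0, 90.0]
```

The edges match at the same pixel and the bar's brightness profile is unchanged, so the weight still stands and only shadows differ. I hand in.

```bash
python3 -c "
from h import *
print(r.sign_off(), r.get_state()['clock'])"
```

```text
the job is handed in; nothing more can be done
the job is handed in; nothing more can be done
```

The job is handed in (no verdict shown) at about 45 s of the 64 s allowed: the weight stands loaded end down about 2 mm from the heel's measured centre, the dial is turned 1.20 rad and sprung out, the dish, pot and hammer were not touched, and I viewed 11 pictures, one over the limit of 10.

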